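Set the kettle's plate to boil

TASK

Put the kettle on to boil: switch the hob on by pressing the raised front half of its rocker switch right down with a fingertip, and stroke the knurled dial of the plate that the kettle stands on round with a fingertip, click by click, until it rests in the click with its pointer at the long mark. The dial on the left serves the left plate, the one on the right the right plate; either job may come first. Only touch the controls: leave the other dial at its setting, and the kettle and the pan standing where they are.

Things in the scene. Friction and masses are not known exactly. Their poses are not given: they have to be found in the camera images.
- hob: Double counter-top hob, fixed: steel tray with black glass, 375 deep (x) x 500 wide (y) x 55 mm high. Origin: centre of the underside; x from its front to its rear, y to its left, z up. On the aluminium control strip along the front, at x = -127.5 mm, lie the left dial (y = +125 mm), the rocker switch (y = 0) and the right dial (y = -125 mm).
- dial_left_top (a point): Centre of the top of the left dial: black disc, upright axis, 90 mm across, 18 mm tall, top 79 mm above the worktop; side and raised round rim knurled (crest of the rim at radius 40 mm; the middle dished 4 mm), friction about 1.1. Sprung shaft: gives 5 mm downward, 1.2 N a mm, then rigid. Pressed by 4 to 8 N on the rim, it can be dragged round; it springs up after.
- dial_right_top (a point): The same on the right dial, which is identical.
- mark_left (a point): The long mark of the left dial, on the strip, its centre 58 mm from the dial's axis: 15 mm long, dark, radial. It is the fifth of seven marks at 30 degree steps round the dial, which run clockwise from a dot at the dial's left (hob's +y) over its rear (+x) to its right; the others are under 5 mm long.
- mark_right (a point): The long mark of the right dial, placed alike.
- dial_left (a joint): Left dial's angle in rad, growing clockwise from above. 0: pointer at the dot (hob's +y); 1.571: pointer to the hob's rear. Stops at 0 and 3.14. A sprung roller pulls it into a click every 0.524 rad: 0, 0.524, 1.047, 1.571, 2.094 (long mark), 2.618, 3.142; over the crest half-way between takes about 0.05 N m. It starts in the click at 1.571.
- dial_right (a joint): The same for the right dial, independent of the left one; it starts in the click at 1.047.
- dial_left_pointer (a point): On top of the left dial, 40 mm from its axis, on the white pointer line across the rim (a dark line carries it on toward the middle).
- dial_right_pointer (a point): The same on the right dial.
- rocker_pad (a point): Where to press: on the ribbed front half of the black rocker switch, 18 mm in front of its pivot (along the hob's y, mid-strip). Rocker 54 mm long (x), 28 mm wide, in a bezel 5 mm high. Off, the front half slopes up to its front end, about 70 mm above the worktop; on, it lies level, about 62 mm up. The pad point goes down some 5 mm.
- rocker (a joint): Rocker angle in rad: 0 off (front half up, as it starts), 0.30 on (front half down, against a firm stop). It snaps over at 0.15 and stays; it takes about 4 N on the pad.
- kettle: Whistling kettle of pale metal, black bow handle, 0.9 kg, loose on the left or right plate (a thin grey ring on the glass, 190 mm behind its dial). Origin: centre of its base. Body 190 mm across, 115 mm high, handle up to 234 mm above the plate; the spout reaches 128 mm from the axis along its own +y, toward the hob's rear.
- pan: Dark frying pan, loose on the other plate. Origin: centre of its base. 232 mm across, rim 50 mm high; handle along its own -y, toward the hob's rear, to 240 mm from the centre and 71 mm up.

How it is judged:
By the outcome, as a careful person would: the job done as asked, in the order asked, and still so for the second after the job is handed in, with the robot touching nothing.
It also fails if it takes over 42 s, if anything falls off the work surface, if the arm or the gripper's body presses on something with over 40 N, if the wrist force passes 120 N, or if a joint passes its speed limit or range.

ROBOT

A 6-joint arm with a two-finger parallel gripper is mounted at the origin on a cart in front of the work surface, level with it; the furniture and walls round the work are solid. World frame = base frame: x ahead of the robot, y to its left, z up, the work surface at z = 0. Lengths are in m, angles in rad, forces in N, time in s.
With the tool pointing down it reaches from about 0.4 to 0.825 m from the base axis. Payload 7 kg.
Tool frame: the origin (TCP) lies at the very end of the fingers, on their centre line; the grasp point (between the pads) lies 19 mm behind it; z points along the fingers, y is the line along which they close (so a half turn about z gives the same grasp; the last joint's range is limited). The gripper opens to 85 mm and grips with 20 to 120 N. Pads are 22 mm wide; open, the fingers measure 114 mm over their backs; the gripper's body (76 mm by 85 mm) begins 54 mm behind the grasp point. The pads swing forward as they close: fully open they stand 13 mm farther back than shut.
Start: joints at [-0.862, 0.359, 0.012, 0, -1.224, -0.288], TCP at [0.276, -0.616, 0.231] pointing down, gripper open.
Joint ranges: [-3.07, 3.07], [-1.43, 2.12], [-1.02, 1.25], [-3.03, 1.67], [-3.05, -0], [-3.03, 3.03]. Speed limits (rad/s): [2.39, 2.39, 3.01, 3.14, 3.14, 3.14].

INTERFACE

Orientations are given as a rotation vector (axis times angle).
In Python, from plant import * gives the robot as it stands.
- The arm moves only by the shell command python3 -m jog 'ROWS' [FORCE]. ROWS is JSON, a list of rows, each a list of 3 entries, a list of its own where there are three numbers: the shift along the tool's x, y, z in units of 25 cm (1.0 is 25 cm), then the turn, a rotation vector about the tool's x, y, z in units of 30 degrees (1.0 is 30 degrees), then the closure in counts, from 0 (fully open) to 255 (shut). In form: [[[x, y, z], [wx, wy, wz], fingers], ...]. A call has 1 to 10 rows; each row is the pose to reach, as a shift and turn from the pose commanded when the call began, along the tool's axes at that moment; what a row does not reach only later rows make up. A row lasts 1/10 s, in which the tool goes at most 50 mm and 8.59 degrees, less where a joint would pass 70% of its speed; a pose out of reach is approached as far as the arm can. A call with a number of a shift or a turn outside -1 to 1 is refused whole. A call with a gripper value outside its range is refused whole. The fingers move at their own pace and stop on an object; FORCE is the grip in N (left out, the last holds). Time passes only in rows, so rows that repeat a pose let the fingers close. It gives the time, the measured TCP pose, the force, the opening and the grip force at its end, in the units of the state.
- sense(): the state, without advancing time (a new reading comes with each control period).
- capture(name): name is "scene" or "top" or "wrist"; returns a dict with "image" (480x640x3 uint8, red, green, blue), "fx", "fy", "cx", "cy" (pixels), "R" (3x3) and "t" (3): a world point X has camera coordinates R X + t; the wrist camera has in their place "mount" (4x4, takes a point from camera to tool coordinates, whose origin is the TCP and whose axes are the flange's). Camera axes: x right, y down, z forward; pixel columns grow to the right and rows downward; lengths in m; the calibration is good to about 2 mm. The wrist camera is an equidistant fisheye: a pixel r from the principal point sees the ray r / f radians off the axis. A picture is of the moment at which its call begins: read the wrist's pose just before it. There is no depth.
- close_job(): hands the job in; it is judged then, once.
The state is a dict: "clock": time; "joint_positions": joint angles; "dq": joint speeds; "joint_torque": joint torques, N m; "eef_pos": TCP position; "ee_rot": TCP orientation; "ft_force": force on the tool from outside, world axes, zero at the start; "wrist_torque": the same for the moment, N m; "opening": finger opening in m; "gripper_force": force on a finger pad.
Only numpy, scipy, OpenCV 4.12 (cv2) and the standard library are available. Lean on these libraries where they do the work, as an engineer would, in place of code of your own. Each camera call takes 0.05 s, during which the arm holds its last target. There are 200 camera calls.

## Working session

There is one attempt and no reset: what is moved stays moved. The work goes in short steps, Python scripts to look and compute and a shell command to move; the robot and the scene stay as the last step left them, time stands still between calls to the robot, and variables do not carry over. Pictures are saved under pics/ and viewed, at most 10 in all, crops included, and the job is handed in when it is done.

```bash
mkdir -p pics; ls
python3 - <<'E'
from plant import *
import cv2,numpy as np
for n in("scene","top"):
    c=capture(n); cv2.imwrite(f"pics/{n}0.png",c["image"][:,:,::-1])
    print(n,c["fx"],c["fy"],c["cx"],c["cy"],np.round(c["R"],4).tolist(),np.round(c["t"],4).tolist())
s=sense();print(s)
E
```

```text
pics
scene 621.0125978381385 621.0125978381385 323.2384109662343 246.13636402181837 [[0.441, -0.8974, -0.0129], [-0.6724, -0.3208, -0.6671], [0.5945, 0.3028, -0.7449]] [-0.5038, 0.3606, 0.6374]
top 590.0046943384502 590.0046943384502 319.62759066918653 238.75248113932727 [[0.011, -0.9999, -0.0022], [-0.9954, -0.0107, -0.0951], [0.0951, 0.0032, -0.9955]] [-0.2707, 0.5953, 1.0673]
{'clock': 0.1, 'joint_positions': array([-8.61910882e-01,  3.59321962e-01,  1.11351436e-02, -3.37160738e-04,
       -1.22411739e+00, -2.88116313e-01]), 'dq': array([ 1.34020646e-03, -1.50533896e-03,  2.20223898e-03, -4.34232075e-05,
        8.51251324e-05,  8.37006838e-04]), 'joint_torque': array([-1.61426931e-03, -5.84762156e+01,  2.94112337e+01,  6.95466399e+00,
       -3.14321718e-03,  1.85190981e-05]), 'eef_pos': array([ 0.27551825, -0.61571659,  0.23044122]), 'ee_rot': array([ 6.55808736e-01, -3.07192673e+00, -2.31807912e-03]), 'ft_force': array([-0.73826677,  0.10746957,  0.85104333]), 'wrist_torque': array([-0.01078585, -0.02693713, -0.02087053]), 'gripper_force': 0.0, 'opening': 0.0855667290911592}
```

View pics/top0.png

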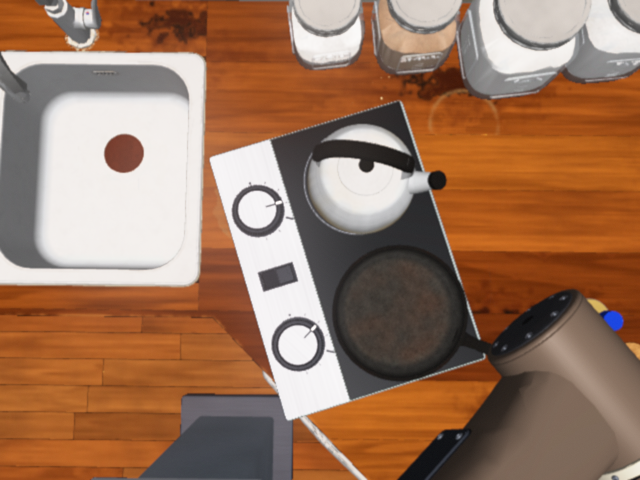

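View pics/scene0.png

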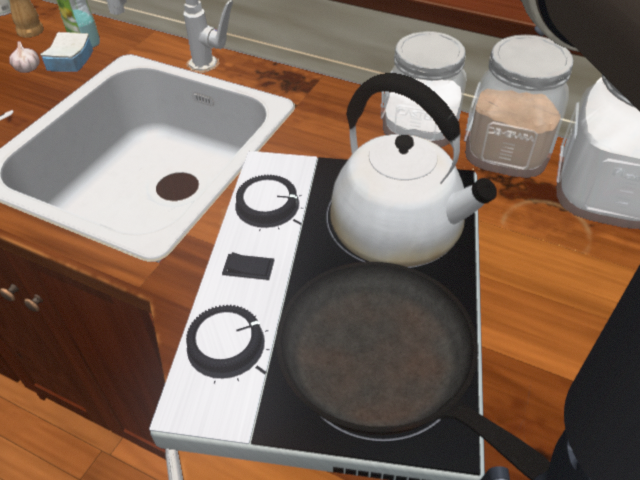

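The left dial is at top-image px (257,210), the rocker at (278,276) and the right dial at (299,344). The kettle, at (360,180), stands on the left plate. So it's the left dial, one click clockwise.

```bash
cat > h.py <<'E'
from plant import *
import cv2,numpy as np
def ray(c,p,z):
    d=c["R"].T@np.array([(p[0]-c["cx"])/c["fx"],(p[1]-c["cy"])/c["fy"],1]); o=-c["R"].T@c["t"]
    return o+d*(z-o[2])/d[2]
def proj(c,X):
    q=c["R"]@np.array(X)+c["t"]; return np.array([c["fx"]*q[0]/q[2]+c["cx"],c["fy"]*q[1]/q[2]+c["cy"]])
E
python3 - <<'E'
from h import *
boxes={"top":dict(L=(225,180,287,242),R=(268,314,329,374),K=(255,258,302,295)),"scene":dict(L=(232,170,303,232),R=(183,298,268,382),K=(218,248,280,282))}
for n in boxes:
    c=capture(n); g=cv2.cvtColor(c["image"],cv2.COLOR_RGB2GRAY)
    for k,(a,b,d,e) in boxes[n].items():
        m=(g[b:e,a:d]<110).astype(np.uint8)
        cs,h=cv2.findContours(m,cv2.RETR_CCOMP,cv2.CHAIN_APPROX_NONE)
        for i,q in enumerate(cs):
            if cv2.contourArea(q)<150: continue
            f=cv2.fitEllipse(cv2.convexHull(q)); p=np.array(f[0])+[a,b]
            z=.066 if k=="K" else (.077 if h[0][i][3]>=0 else .072)
            print(n,k,"inner" if h[0][i][3]>=0 else "outer",np.round(p,1),np.round(f[1],1),"z",z,np.round(ray(c,p,z),4))
E
```

```text
top L outer [257.7 210.5] [50.6 50.9] z 0.072 [ 0.6436 -0.1529  0.072 ]
top R outer [297.8 343.8] [52.  52.6] z 0.072 [ 0.4088 -0.2281  0.072 ]
top K outer [276.9 276.3] [23.3 45.6] z 0.066 [ 0.5266 -0.1889  0.066 ]
scene L outer [266.2 200.9] [52.2 64.3] z 0.072 [ 0.6382 -0.1551  0.072 ]
scene R outer [224.3 341.4] [71.9 78.8] z 0.072 [ 0.403  -0.2306  0.072 ]
scene R outer [179.8 319.3] [13.2 66.2] z 0.072 [ 0.4066 -0.1629  0.072 ]
scene K outer [247.5 266.5] [31.7 54.4] z 0.066 [ 0.5215 -0.192   0.066 ]
```

```bash
cat >> h.py <<'E'
from scipy.spatial.transform import Rotation as Ro
yh=np.array([.952,.305,0]);yh/=np.linalg.norm(yh);xh=np.array([yh[1],-yh[0],0])
M=np.array([.525,-.190,0]);L=M+.125*yh
def to(P):
    s=sense();R=Ro.from_rotvec(s["ee_rot"]).as_matrix();d=np.array(P)-s["eef_pos"]
    print("pos",np.round(s["eef_pos"],4),"d units",np.round(R.T@d/.25,4),"F",np.round(s["ft_force"],2),"t",s["clock"])
    return R
E
python3 - <<'E'
from h import *
P=M-.018*xh+[0,0,.11]
R=to(P);print(np.round(R,3),P,L)
print("xh,yh in tool",R.T@xh,R.T@yh)
E
```

```text
pos [ 0.2756 -0.6159  0.2307] d units [-1.6145  1.2185  0.4839] F [-0.08 -0.16 -0.1 ] t 0.2
[[-0.913 -0.408 -0.001]
 [-0.408  0.913  0.001]
 [ 0.     0.001 -1.   ]] [ 0.51950816 -0.17285825  0.11      ] [ 0.64403994 -0.1518622   0.        ]
xh,yh in tool [ 0.11046453 -0.99387956 -0.00100705] [-9.93880061e-01 -1.10464355e-01 -2.26771466e-04]
```

```bash
python3 -m jog '[[[-0.12,0.09,0],[0,0,0],255],[[-0.24,0.18,0],[0,0,0],255],[[-0.37,0.28,0],[0,0,0],255],[[-0.5,0.38,0],[0,0,0],255],[[-0.63,0.48,0],[0,0,0],255],[[-0.76,0.57,0],[0,0,0],255],[[-0.88,0.66,0],[0,0,0],255]]'
python3 -m jog '[[[-0.12,0.09,0],[0,0,0],255],[[-0.24,0.18,0.04],[0,0,0],255],[[-0.37,0.28,0.14],[0,0,0],255],[[-0.5,0.38,0.26],[0,0,0],255],[[-0.62,0.47,0.38],[0,0,0],255],[[-0.7,0.53,0.44],[0,0,0],255],[[-0.73,0.56,0.48],[0,0,0],255],[[-0.73,0.56,0.48],[0,0,0],255]]'
python3 - <<'E'
from h import *
R=to(M-.018*xh+[0,0,.11]);print(np.round(R,3))
s=sense();print(s["joint_positions"],s["opening"]);c=capture("scene");cv2.imwrite("pics/s1.png",cv2.resize(c["image"][120:400,140:440,::-1],None,fx=2,fy=2))
E
```

```text
clock: 0.9
eef_pos: [0.4097, -0.374, 0.2313]
ee_rot: [-0.656, 3.072, -0.0]
ft_force: [0.6, 0.3, 0.2]
opening: -0.0004
gripper_force: 0.0
clock: 1.7
eef_pos: [0.518, -0.1722, 0.1099]
ee_rot: [0.658, -3.069, -0.001]
ft_force: [-0.2, -1.2, -0.0]
opening: 0.0003
gripper_force: 0.0
pos [ 0.518  -0.1722  0.1099] d units [-0.0043 -0.0048 -0.0006] F [-0.22 -1.22 -0.03] t 1.7
[[-0.912 -0.41  -0.003]
 [-0.41   0.912  0.   ]
 [ 0.002  0.001 -1.   ]]
[ 3.79090890e-02  2.62141112e-01 -4.32193219e-01 -3.27887597e-04
 -8.79131759e-01 -1.18596939e+00] 0.00034659895979132177
```

View pics/s1.png

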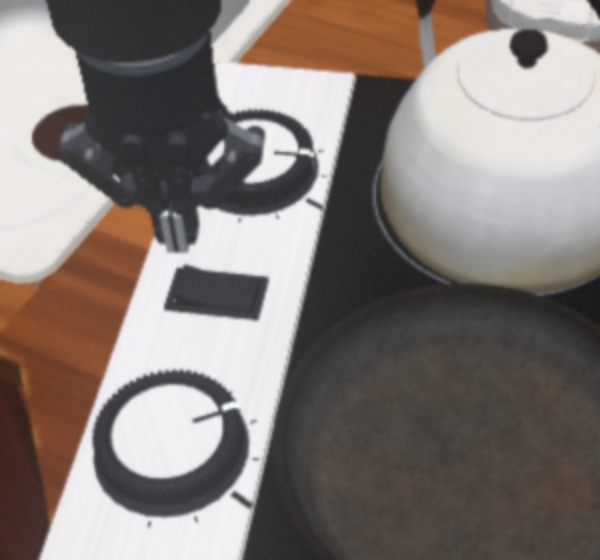

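The closed fingertip, crop px (175,245), is 48 mm above the raised front half of the rocker at (190,285). Press next.

```bash
python3 -m jog '[[[0,0,0.06],[0,0,0],255],[[0,0,0.12],[0,0,0],255],[[0,0,0.16],[0,0,0],255],[[0,0,0.175],[0,0,0],255],[[0,0,0.185],[0,0,0],255],[[0,0,0.192],[0,0,0],255],[[0,0,0.196],[0,0,0],255],[[0,0,0.196],[0,0,0],255]]'
```

```text
clock: 2.55
eef_pos: [0.5186, -0.1733, 0.0625]
ee_rot: [-0.656, 3.072, -0.0]
ft_force: [-0.1, -0.3, -0.3]
opening: -0.0001
gripper_force: 0.0
```

```bash
python3 -m jog '[[[0,0,0.004],[0,0,0],255],[[0,0,0.008],[0,0,0],255],[[0,0,0.012],[0,0,0],255],[[0,0,0.012],[0,0,0],255]]'
python3 -m jog '[[[0,0,-0.05],[0,0,0],255],[[0,0,-0.12],[0,0,0],255],[[0,0,-0.2],[0,0,0],255],[[0,0,-0.2],[0,0,0],255]]'
python3 - <<'E'
from h import *
P=L-.040*xh; to(np.r_[P[:2],.11])
c=capture("scene");cv2.imwrite("pics/s2.png",cv2.resize(c["image"][120:400,140:440,::-1],None,fx=2,fy=2))
E
```

```text
clock: 2.95
eef_pos: [0.5189, -0.1733, 0.0619]
ee_rot: [-0.658, 3.071, -0.001]
ft_force: [-7.9, 3.6, 23.7]
opening: 0.0001
gripper_force: 12.0
clock: 3.35
eef_pos: [0.5204, -0.1734, 0.1123]
ee_rot: [-0.656, 3.067, -0.002]
ft_force: [0.0, 0.0, 0.5]
opening: 0.0001
gripper_force: 0.0
pos [ 0.5204 -0.1734  0.1123] d units [-0.5042  0.0354  0.0113] F [0.03 0.   0.52] t 3.35
```

View pics/s2.png

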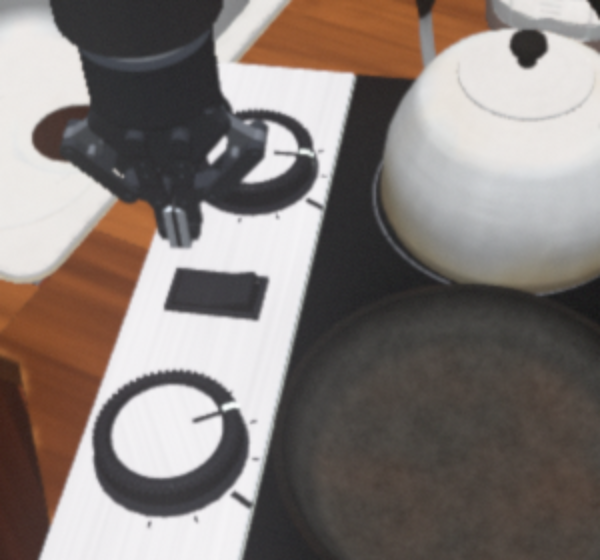

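The rocker now lies front down, with its rear edge raised at crop px (262,282), so the hob is on. Next the dial.

Run:
```python
from h import *
for a in (-17,):
    a=np.radians(a);P=L+.04*(-np.cos(a)*xh+np.sin(a)*yh);to(np.r_[P[:2],.10])
```

```text
pos [ 0.5196 -0.1733  0.1109] d units [-0.4597  0.0321  0.0448] F [ 0.3   0.31 -0.33] t 3.4
```

```bash
python3 -m jog '[[[-0.1,0.01,0],[0,0,0],255],[[-0.22,0.02,0],[0,0,0],255],[[-0.34,0.03,0],[0,0,0],255],[[-0.43,0.032,0.02],[0,0,0],255],[[-0.46,0.032,0.044],[0,0,0],255],[[-0.46,0.032,0.044],[0,0,0],255],[[-0.46,0.032,0.044],[0,0,0],255]]'
python3 - <<'E'
from h import *
for a in (-17,-8,0,8,12,17,20):
    a=np.radians(a);P=L+.04*(-np.cos(a)*xh+np.sin(a)*yh);to(np.r_[P[:2],.0745])
c=capture("top");cv2.imwrite("pics/t3.png",cv2.resize(c["image"][140:300,180:380,::-1],None,fx=3,fy=3))
E
```

```text
clock: 4.1
eef_pos: [0.619, -0.1193, 0.0975]
ee_rot: [0.655, -3.071, -0.001]
ft_force: [0.4, 0.5, 0.1]
opening: -0.0
gripper_force: 0.0
pos [ 0.619  -0.1193  0.0975] d units [-0.0087 -0.0027  0.0919] F [0.38 0.47 0.13] t 4.1
pos [ 0.619  -0.1193  0.0975] d units [-0.0336 -0.      0.0919] F [0.38 0.47 0.13] t 4.1
pos [ 0.619  -0.1193  0.0975] d units [-0.0559 -0.0009  0.0918] F [0.38 0.47 0.13] t 4.1
pos [ 0.619  -0.1193  0.0975] d units [-0.0779 -0.0049  0.0918] F [0.38 0.47 0.13] t 4.1
pos [ 0.619  -0.1193  0.0975] d units [-0.0886 -0.0081  0.0918] F [0.38 0.47 0.13] t 4.1
pos [ 0.619  -0.1193  0.0975] d units [-0.1016 -0.0131  0.0917] F [0.38 0.47 0.13] t 4.1
pos [ 0.619  -0.1193  0.0975] d units [-0.1092 -0.0166  0.0917] F [0.38 0.47 0.13] t 4.1
```

View pics/t3.png

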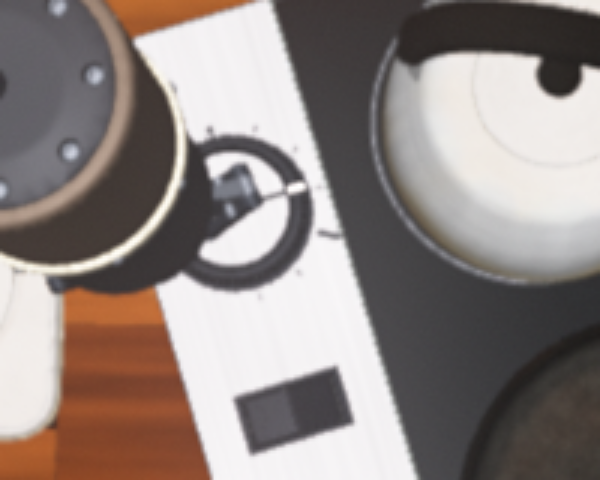

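Pointer at crop px (297,187), long mark at (330,235). The fingertip is over the front rim under the wrist. Go down to it and check the force.

```bash
python3 -m jog '[[[-0.005,0,0.03],[0,0,0],255],[[-0.005,0,0.06],[0,0,0],255],[[-0.005,0,0.08],[0,0,0],255],[[-0.005,0,0.092],[0,0,0],255],[[-0.005,0,0.092],[0,0,0],255],[[-0.005,0,0.092],[0,0,0],255]]'
```

```text
clock: 4.75
eef_pos: [0.621, -0.1185, 0.0754]
ee_rot: [0.656, -3.072, -0.0]
ft_force: [-2.8, 0.3, 2.8]
opening: 0.0002
gripper_force: 1.4
```

```bash
python3 -m jog '[[[0,0,0.004],[0,0,0],255],[[0,0,0.009],[0,0,0],255],[[0,0,0.009],[0,0,0],255]]'
python3 -m jog '[[[-0.012,0.002,0],[0,0,0],255],[[-0.025,0.003,0],[0,0,0],255],[[-0.036,0.003,0],[0,0,0],255],[[-0.047,0.002,0],[0,0,0],255],[[-0.058,0,0],[0,0,0],255],[[-0.069,-0.002,0],[0,0,0],255],[[-0.08,-0.005,0],[0,0,0],255],[[-0.088,-0.008,0],[0,0,0],255],[[-0.088,-0.008,0],[0,0,0],255]]'
python3 - <<'E'
from h import *
c=capture("scene");cv2.imwrite("pics/s4.png",cv2.resize(c["image"][150:260,200:340,::-1],None,fx=4,fy=4))
E
```

```text
clock: 5.05
eef_pos: [0.6212, -0.1183, 0.0736]
ee_rot: [-0.656, 3.072, 0.0]
ft_force: [-4.6, 2.1, 7.1]
opening: -0.0
gripper_force: 3.6
clock: 5.95
eef_pos: [0.6429, -0.1115, 0.0738]
ee_rot: [-0.656, 3.071, -0.001]
ft_force: [-2.5, 0.9, 6.7]
opening: -0.0001
gripper_force: 3.2
```

View pics/s4.png

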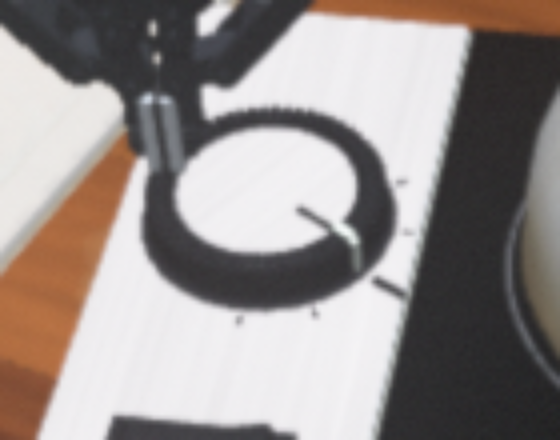

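The pointer line has come round to crop px (345,235), near the long mark at (390,288). Lift off and measure.

```bash
python3 -m jog '[[[0,0,-0.01],[0,0,0],255],[[0,0,-0.03],[0,0,0],255],[[0,0,-0.08],[0,0,0],255],[[0,0,-0.18],[0,0,0],255],[[0,0.15,-0.34],[0,0,0],255],[[0,0.3,-0.5],[0,0,0],255],[[0,0.4,-0.52],[0,0,0],255],[[0,0.4,-0.52],[0,0,0],255]]'
python3 - <<'E'
from h import *
c=capture("scene");t=capture("top")
cv2.imwrite("pics/s5.png",cv2.resize(c["image"][150:400,160:330,::-1],None,fx=2.4,fy=2.4))
cv2.imwrite("pics/t5.png",cv2.resize(t["image"][160:280,210:340,::-1],None,fx=4.5,fy=4.5))
for k in range(1,6):
    a=k*np.pi/6; P=L+.04*(np.cos(a)*yh+np.sin(a)*xh)+[0,0,.079]
    print(k,(proj(c,P)-[160,150])*2.4,(proj(t,P)-[210,160])*4.5)
E
```

```text
clock: 6.8
eef_pos: [0.602, -0.0172, 0.2074]
ee_rot: [-0.659, 3.065, 0.001]
ft_force: [0.3, -0.8, 0.1]
opening: -0.0002
gripper_force: 0.0
1 [296.67910252  71.58261253] [233.519521   126.23039278]
2 [315.41695295  89.43722038] [279.4728435  150.32106733]
3 [318.1560246  112.33480676] [306.96579849 194.10005769]
4 [303.48423796 134.27089744] [308.57022284 245.95528091]
5 [274.86350026 149.02621354] [283.7221153  291.99987527]
```

View pics/s5.png

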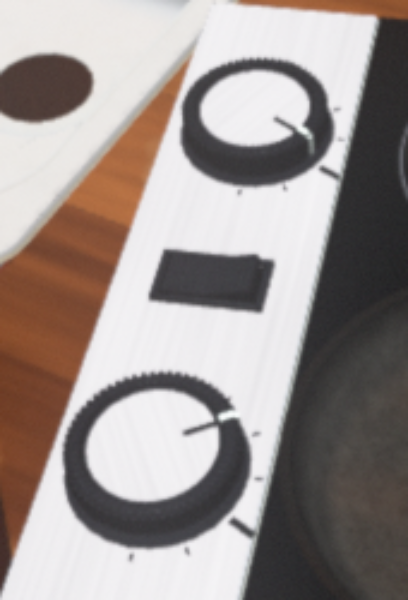

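View pics/t5.png

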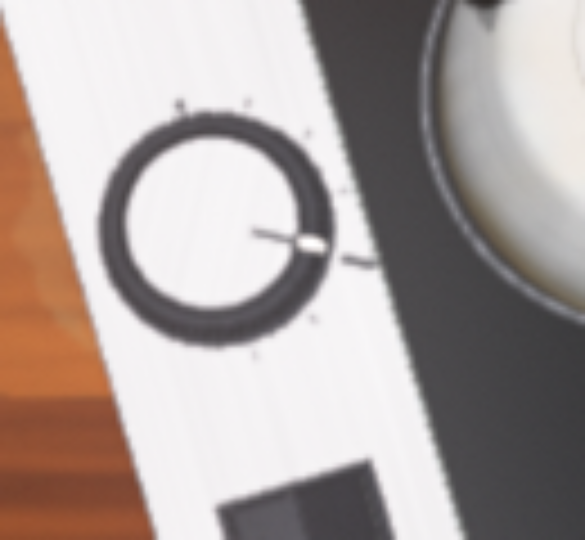

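The left pointer, top crop px (311,243), matches the position predicted for click 4 at (309,246). It lines up with the long mark at (360,262). The right dial hasn't moved, the rocker is on, and the robot is clear.

```bash
python3 -c "
from plant import *
print(close_job())"
```

```text
the job is handed in; nothing more can be done
None
```

The hob is switched on and the left dial, for the kettle's plate, rests in the click at the long mark; I touched only those two controls, and the job was handed in at about 7 s, with no verdict shown.

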